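Fit the missing upright to the ribbon rack

ROBOT

A 7-joint arm with a two-finger parallel gripper is mounted at the origin on a cart in front of the work surface, level with it; the furniture and walls round the work are solid. World frame = base frame: x ahead of the robot, y to its left, z up, the work surface at z = 0. Lengths are in m, angles in rad, forces in N, time in s.
With the tool pointing down it reaches from about 0.4 to 0.9 m from the base axis. Payload 5.5 kg.
Tool frame: the origin (TCP) lies at the very end of the fingers, on their centre line; the grasp point (between the pads) lies 19 mm behind it (ctrl.grip_point_offset is the distance from the TCP to the grasp point, in m); z points along the fingers, y is the line along which they close (so a half turn about z gives the same grasp; the last joint's range is limited). The gripper opens to 85 mm and grips with 20 to 120 N. Pads are 22 mm wide; open, the fingers measure 114 mm over their backs; the gripper's body (76 mm by 85 mm) begins 54 mm behind the grasp point. The pads swing forward as they close: fully open they stand 13 mm farther back than shut.
Start: joints at [1.521, 0.501, -0.427, 1.55, 0.221, 1.138, -0.21], TCP at [0.2, -0.618, 0.231] pointing down, gripper open.
Joint ranges: [-2.88, 2.88], [-0.31, 2.03], [-1.54, 1.56], [0.2, 2.42], [-1.41, 4.55], [0.19, 2.02], [-2.57, 2.57]. Speed limits (rad/s): [2.57, 2.57, 3.14, 3.14, 3.14, 3.14, 3.14].

INTERFACE

Orientations are given as [roll, pitch, yaw] about the fixed x, y, z axes, in that order (R = Rz(yaw) Ry(pitch) Rx(roll)).
In Python, from station import readout, vision, job, ctrl gives the robot as it stands.
- The arm moves only by the tool carry_out, never from a script. Its argument "motion" is one flat list of numbers, 5 for each row, row after row: the finger opening in mm, from 0 to 85.4, then the shift along the tool's x, y, z in units of 50 mm (1.0 is 50 mm), then the turn about the tool's z in units of 5 degrees (1.0 is 5 degrees). A call has 1 to 20 rows; each row is the pose to reach, as a shift and turn from the pose commanded when the call began, along the tool's axes at that moment; what a row does not reach only later rows make up. A row lasts 1/10 s, in which the tool goes at most 50 mm and 8.59 degrees, less where a joint would pass 70% of its speed; a pose out of reach is approached as far as the arm can. A call with a gripper value outside its range is refused whole. The fingers move at their own pace and stop on an object; the grip force is fixed at half the most. Time passes only in rows, so rows that repeat a pose let the fingers close. It gives the time, the measured TCP pose, the force, the opening and the grip force at its end, in the units of the state.
- readout.read_state(): the state, without advancing time (a new reading comes with each control period).
- vision.grab_frame(name): name is "side" or "top" or "wrist"; returns a dict with "color" (420x560x3 uint8, red, green, blue), "depth" (420x560 float32, m along the optical axis (not along the pixel's ray), 0 where there is no reading), "intrinsics" (3x3 intrinsics, pixels), "R" (3x3) and "t" (3): a world point X has camera coordinates R X + t. Camera axes: x right, y down, z forward; pixel columns grow to the right and rows downward; lengths in m; the calibration is good to about 2 mm. The wrist camera is an equidistant fisheye: a pixel r from the principal point sees the ray r / f radians off the axis. A picture is of the moment at which its call begins.
- job.sign_off(): hands the job in; it is judged then, once.
The state is a dict: "t": time; "joints": joint angles; "joint_vel": joint speeds; "joint_efforts": joint torques, N m; "tcp_pos": TCP position; "orientation": TCP orientation; "wrist_force": force on the tool from outside, world axes, zero at the start; "moment": the same for the moment, N m; "width": opening from 0.0 (shut) to 1.0 (fully open); "gripper_force": force on a finger pad.
Only numpy, scipy, OpenCV 4.12 (cv2) and the standard library are available. Lean on these libraries where they do the work, as an engineer would, in place of code of your own. Each camera call takes 0.05 s, during which the arm holds its last target. There are 200 camera calls.

TASK

The ribbon rack has lost one of its two uprights. From the kit tray take the upright whose foot holes match the rack's two bare dowel pins and lay it on free bench. Then lift it by the two screw heads at its fork, ease your grip until it swings and hangs plumb, foot down, grip it firmly again and lower it over the pins until its foot sits flat on the rack's base; let go, leaving the other upright in the tray and the other things on the bench where they are.

Things in the scene. Friction and masses are not known exactly. Their poses are not given: they have to be found in the camera images.
- upright_wide: Rack upright, aluminium, about 0.22 kg, T-shaped. Origin: middle of its foot's underside; x runs up the stem to the fork at its head, y across the width, z through the thickness. Foot 66 x 36 mm (y, z) and 12 mm thick, two 9.6 mm holes 44 mm apart on y. Stem 24 mm wide (y), 12 mm thick (z). Balances at x = 68 mm. Lies with x level in a tray recess.
- upright_narrow: Rack upright, aluminium, about 0.22 kg, T-shaped. Origin: middle of its foot's underside; x runs up the stem to the fork at its head, y across the width, z through the thickness. Foot 50 x 36 mm (y, z) and 12 mm thick, two 9.6 mm holes 30 mm apart on y. Stem 24 mm wide (y), 12 mm thick (z). Balances at x = 68 mm. Lies with x level in a tray recess. The wrong one; stays in the tray.
- upright_wide_head (a point): Point on the wide upright at x = 172 mm, midway between two dark square screw heads (11 mm square, 4 mm proud, 40 mm over both, along y) on the fork's outer edges. Fork: x = 148 to 188 mm, 32 mm wide, 12 mm thick. Pinched there at 50 N it stays level as it is lifted; it swings down as the grip is eased through 20 to 10 N and at 3 to 6 N hangs within about 5 degrees of plumb without slipping out.
- rack: Ribbon rack, fixed. Grey base plate 92 x 216 mm (x, y), top 12 mm above the bench; origin under its middle on the bench, z up. An upright (as the wide one, top 200 mm above the bench) stands fixed at y = -72 mm, width along x; the bare place is at y = +72 mm. Round the work: a crate 160 mm high (world x > 0.63, y > 0.25), a scale (x > 0.73), low things at x < 0.40.
- rack_seat (a point): Middle of the bare place, on top of the base plate. Two steel dowel pins, 8 mm thick and 18 mm tall with tapered tips, stand 22 mm to either side of it along the rack's x. The seated upright has its origin here, x up, its y along the rack's x either way round.
- tray: Kit tray, fixed, 250 x 242 mm (x, y), rim 34 mm high, plywood round a dark insert 30 mm high; origin under its middle on the bench. A spindle lies fixed along its middle. Two recesses along x at y = +52 and -52 mm hold the uprights, heads to +x. The stem lies 18 to 30 mm above the bench. Only round the balance point have fingers room: scoops 46 mm long (x), 88 wide, floor 6 mm above the bench.
- ribbon_roll: Bystander, loose: red ribbon roll lying flat, 60 mm across, 16 mm high; origin under its middle.
- tape_roll: Bystander, loose: larger red tape roll lying flat, 72 mm across, 25 mm high; origin under its middle.
- biscuit_pack: Bystander, loose: brown biscuit pack lying flat, 80 x 56 x 11 mm (x, y, z); origin under its middle.
- stapler: Bystander, loose: red and black stapler, 135 x 34 x 49 mm (x, y, z); origin under its middle.
- small_tin: Bystander, loose: round red biscuit tin with a gold lid, 66 mm across, 57 mm high; origin under its middle.

How it is judged:
By the outcome, as a careful person would: the job done as asked, in the order asked, and still so for the second after the job is handed in, with the robot touching nothing.
It also fails if it takes over 72 s, if anything falls off the work surface, if the arm or the gripper's body presses on something with over 40 N, if the wrist force passes 120 N, or if a joint passes its speed limit or range.

## Working session

There is one attempt and no reset: what is moved stays moved. The work goes in short steps, Python scripts to look and compute and a tool call to move; the robot and the scene stay as the last step left them, time stands still between calls to the robot, and variables do not carry over. Pictures are saved under pics/ and viewed, at most 10 in all, crops included, and the job is handed in when it is done.

Besides the shell and the picture viewer there is one more tool, called as name(argument=value, ...) on one line, values as JSON. carry_out: Moves the arm, as the interface text tells. Its arguments: {"type":"object","properties":{"motion":{"type":"array","items":{"type":"number"}}},"required":["motion"]}

```bash
mkdir -p pics; ls; cat > h.py <<'E'
import numpy as np, cv2
from station import readout, vision, job, ctrl
def save(name, f, crop=None, s=1):
    im=cv2.cvtColor(f["color"],cv2.COLOR_RGB2BGR)
    if crop: a,b,c,d=crop; im=im[b:d,a:c]
    cv2.imwrite("pics/"+name, cv2.resize(im,None,fx=s,fy=s,interpolation=cv2.INTER_CUBIC))
def ray(f,u,v,fish=False):
    K=f["intrinsics"]; x=(u-K[0,2])/K[0,0]; y=(v-K[1,2])/K[1,1]
    if fish:
        r=np.hypot(x,y); k=np.sin(r)/r if r>1e-9 else 1; d=np.array([x*k,y*k,np.cos(r)])
    else: d=np.array([x,y,1.])
    R=f["R"]; return -R.T@f["t"], R.T@d
def atz(f,u,v,z,fish=False):
    c,d=ray(f,u,v,fish); return c+d*(z-c[2])/d[2]
def bydepth(f,u,v):
    c,d=ray(f,u,v); return c+d*f["depth"][int(v),int(u)]
def tri(rays):
    A=np.zeros((3,3));b=np.zeros(3)
    for c,d in rays:
        d=d/np.linalg.norm(d);P=np.eye(3)-np.outer(d,d);A+=P;b+=P@c
    return np.linalg.solve(A,b)
E
python3 - <<'E'
from h import *
import pickle
s=readout.read_state(); print({k:np.round(v,3) for k,v in s.items()}, ctrl.grip_point_offset)
F={}
for n in("top","side"):
    f=vision.grab_frame(n); F[n]=f; save(n+"0.png",f,s=1.4); print(n,np.round(-f["R"].T@f["t"],3),np.round(f["R"],2).tolist(),f["intrinsics"][0,0])
pickle.dump(F,open("f0.pkl","wb"))
E
```

```text
pics
{'t': np.float64(0.0), 'joints': array([ 1.521,  0.502, -0.427,  1.551,  0.221,  1.138, -0.21 ]), 'joint_vel': array([-0.001, -0.   ,  0.001, -0.   ,  0.   ,  0.001,  0.002]), 'joint_efforts': array([ 1.0000e-03, -5.6952e+01, -5.8160e+00, -2.8093e+01,  1.1000e-02,
        1.2000e-02, -0.0000e+00]), 'tcp_pos': array([ 0.2  , -0.618,  0.23 ]), 'orientation': array([-3.14 , -0.   ,  0.313]), 'wrist_force': array([ 0.151, -0.521, -0.449]), 'moment': array([ 0.039, -0.016,  0.008]), 'gripper_force': np.float64(0.0), 'width': np.float64(0.998)} 0.0187
top [ 0.292 -0.009  1.474] [[-0.0, -1.0, 0.0], [-0.99, 0.0, -0.15], [0.15, -0.0, -0.99]] 543.8771731819393
side [0.342 1.002 0.616] [[-0.98, -0.2, 0.01], [-0.1, 0.46, -0.88], [0.17, -0.86, -0.47]] 455.04168805303374
```

View pics/top0.png

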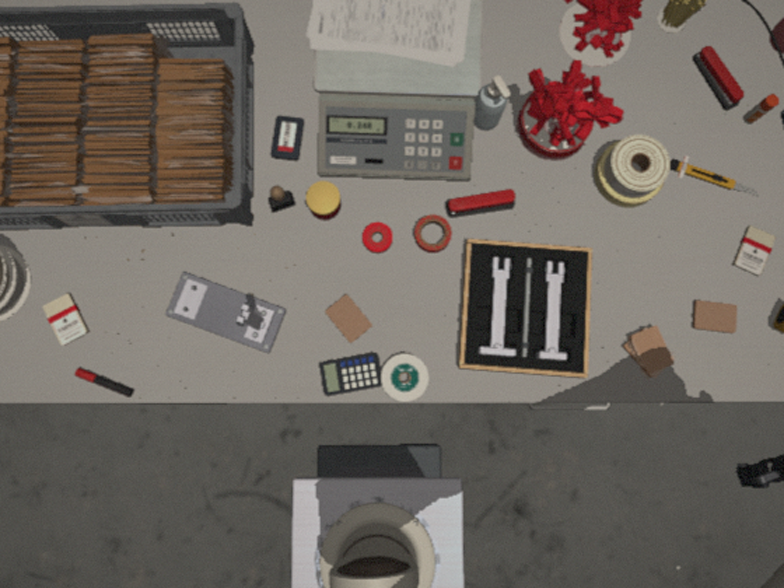

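View pics/side0.png

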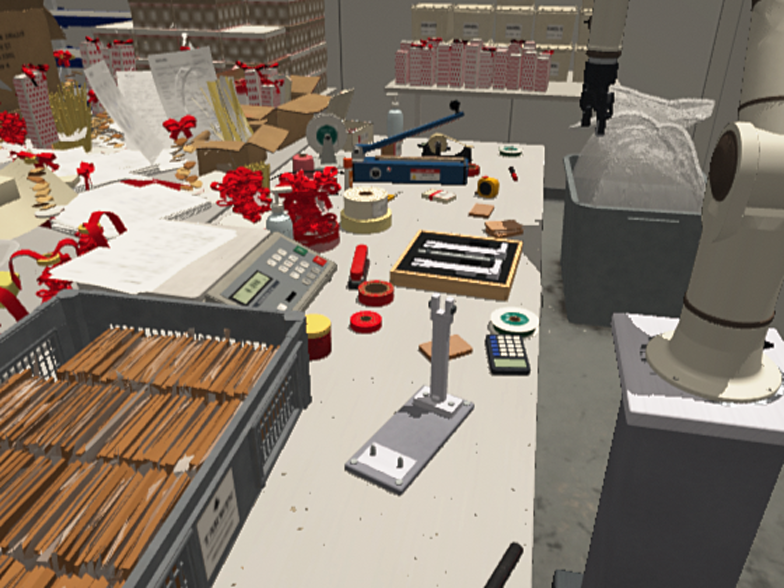

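Top view: the tray is centred near (527,307), with the wide upright on the left (foot 482–517 at row 350) and the narrow one on the right. The rack is at (227,312), with its bare place at about (188,297). Next: enlarged crops.

```bash
python3 - <<'E'
from h import *
import pickle
F=pickle.load(open("f0.pkl","rb"))
def c(f,b,s): 
    im=cv2.cvtColor(F[f]["color"],cv2.COLOR_RGB2BGR)[b[1]:b[3],b[0]:b[2]]
    return cv2.resize(im,None,fx=s,fy=s,interpolation=cv2.INTER_CUBIC)
a=c("top",(325,165,425,272),4); b=c("top",(112,185,212,260),4)  # 400x428,400x300
d=c("side",(240,260,340,355),3);e=c("side",(270,160,380,215),3)
W=np.zeros((600,800,3),np.uint8)
W[:300,:400]=b; W[:285,400:700]=d; W[300:465,400:730]=e; 
cv2.imwrite("pics/c1.png",W); cv2.imwrite("pics/c2.png",cv2.resize(a,None,fx=1.4,fy=1.4))
E
```

```text
(no output)
```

View pics/c1.png

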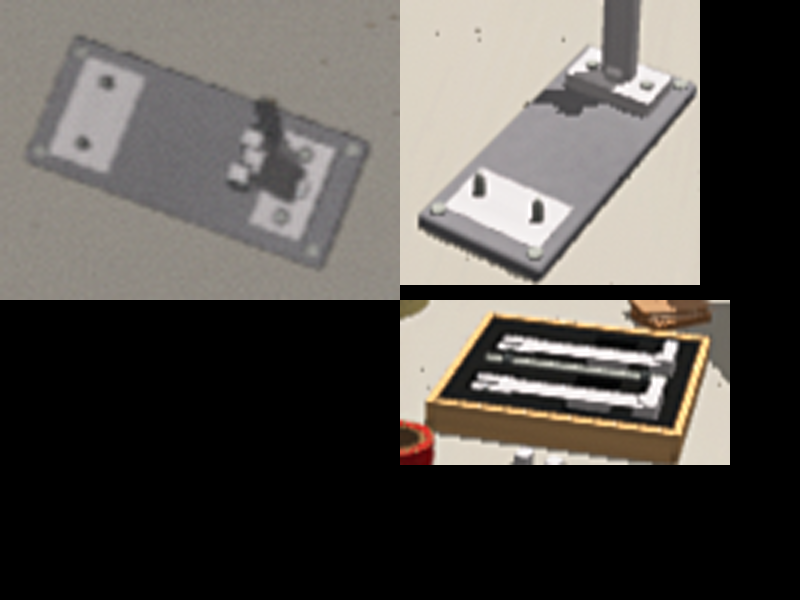

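View pics/c2.png

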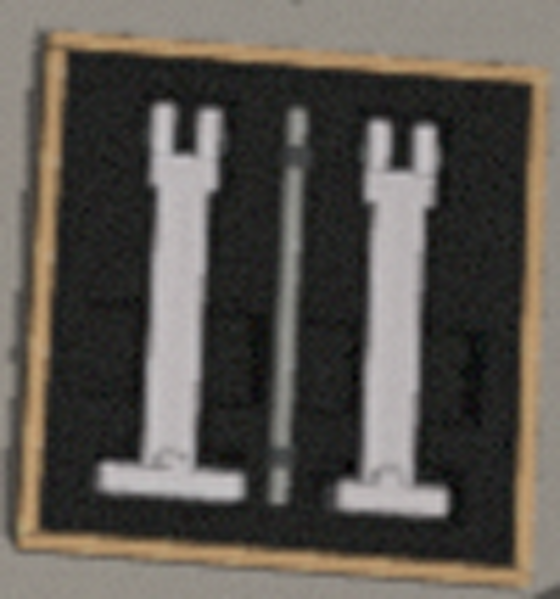

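c1: the pins sit at crop (106,81) and (83,143) in the top view; in the side view the tips are at (479,176) and (537,201). c2: the wide upright's head centre is (187,105) and its foot underside centre is (172,493).

```bash
python3 - <<'E'
from h import *
import pickle
F=pickle.load(open("f0.pkl","rb")); T=F["top"]; S=F["side"]
tb=lambda u,v:(112+u/4,185+v/4); ta=lambda u,v:(325+u/5.6,165+v/5.6)
sd=lambda u,v:(240+(u-400)/3,260+v/3); se=lambda u,v:(270+(u-400)/3,160+(v-300)/3)
p=lambda n,x:print(n,np.round(x,4))
for a,b,s in(("pinA",(106,81),(479,176)),("pinB",(83,143),(537,201))):
    p(a,tri([ray(T,*tb(*b)),ray(S,*sd(*s))])); p(a+" z.03",atz(T,*tb(*b),.03)); p(a+'side base',atz(S,*sd(s[0],s[1]+20),.012))
for q in((75,38),(370,145),(322,268),(28,155)): p("rackc",atz(T,*tb(*q),.012))
for q in((50,32),(548,70),(525,585),(20,545)): p("trayc",atz(T,*ta(*q),.034))
p("foot",atz(T,*ta(172,493),.03));p("head",atz(T,*ta(187,105),.03));p("narrow foot",atz(T,*ta(392,512),.03))
p("scoopmid stem", atz(T,*ta(178,352),.03)); 
for n,q in(("foot",(172,478)),("stem",(178,352)),("stemhi",(183,250))):
    p(n+" depth",bydepth(T,*ta(*q)))
p("stem side", bydepth(S,*se(560,390)))
for u,v in((377,237),(432,233),(348,317),(377,375),(405,377),(480,203),(323,198)): p("bystander",bydepth(T,u/1.4,v/1.4))
E
```

```text
pinA [0.5081 0.3542 0.0271]
pinA z.03 [0.5076 0.3534 0.03  ]
pinAside base [0.5078 0.3559 0.012 ]
pinB [0.4669 0.3682 0.0266]
pinB z.03 [0.4658 0.3673 0.03  ]
pinBside base [0.4671 0.3701 0.012 ]
rackc [0.5399 0.3801 0.012 ]
rackc [0.4661 0.1781 0.012 ]
rackc [0.3833 0.2088 0.012 ]
rackc [0.4599 0.4087 0.012 ]
trayc [ 0.6003 -0.1723  0.034 ]
trayc [ 0.5811 -0.4123  0.034 ]
trayc [ 0.3345 -0.3905  0.034 ]
trayc [ 0.3538 -0.1534  0.034 ]
foot [ 0.3783 -0.2262  0.03  ]
head [ 0.5651 -0.2382  0.03  ]
narrow foot [ 0.3691 -0.3301  0.03  ]
scoopmid stem [ 0.4453 -0.2308  0.03  ]
foot depth [ 0.3843 -0.224   0.046 ]
stem depth [ 0.4456 -0.2311  0.0277]
stemhi depth [ 0.4943 -0.2344  0.0304]
stem side [ 0.4769 -0.2361  0.0277]
bystander [0.6109 0.0028 0.0048]
bystander [ 0.6206 -0.1063 -0.0031]
bystander [0.4515 0.0587 0.0146]
bystander [0.3404 0.003  0.0154]
bystander [ 0.3369 -0.0507  0.0011]
bystander [ 0.6699 -0.1971  0.0413]
bystander [0.6758 0.1057 0.0582]
```

carry_out(motion=[45, 0.3, -0.25, 0, 0.2, 45, 0.8, -0.7, 0, 0.5, 45, 1.4, -1.2, 0, 0.9, 45, 2.1, -1.75, 0, 1.3, 45, 2.8, -2.35, 0, 1.75, 45, 3.5, -2.9, 0, 2.2, 45, 4.2, -3.5, 0, 2.6, 45, 4.9, -4.1, 0, 3.1, 45, 5.5, -4.6, 0.2, 3.5, 45, 6.1, -5.1, 0.5, 3.9, 45, 6.5, -5.4, 0.8, 4.2, 45, 6.8, -5.65, 1.1, 4.35, 45, 7.0, -5.8, 1.4, 4.45, 45, 7.05, -5.85, 1.6, 4.45, 45, 7.05, -5.85, 1.6, 4.45, 45, 7.05, -5.85, 1.6, 4.45, 45, 7.05, -5.85, 1.6, 4.45])

```text
t: 1.8
tcp_pos: [0.4454, -0.2329, 0.1519]
orientation: [3.141, -0.001, -0.077]
wrist_force: [-0.1, -0.1, 0.6]
width: 0.53
gripper_force: 0.0
```

```bash
python3 - <<'E'
from h import *
import pickle
s=readout.read_state(); print(s['t'],s['tcp_pos'],s['orientation'],s['joints'],s['width'])
f=vision.grab_frame("wrist"); pickle.dump(f,open("w1.pkl","wb")); save("w1.png",f,s=1.4); print(f["intrinsics"],-f["R"].T@f["t"],f["R"])
E
```

```text
1.8 [ 0.4453577  -0.23289924  0.15192958] [ 3.14075754e+00 -7.30707874e-04 -7.70894938e-02] [ 0.89270223  0.35917041 -0.55179949  1.98603422  0.24631868  0.86032643
 -1.44034996] 0.5301889814182958
[[325.1922621    0.         283.05356426]
 [  0.         325.1922621  209.10259064]
 [  0.           0.           1.        ]] [ 0.52636628 -0.23789704  0.29501547] [[-0.07838674 -0.99692161  0.00167891]
 [-0.9459223   0.07490827  0.31562597]
 [-0.31478011  0.02315277 -0.9488822 ]]
```

View pics/w1.png

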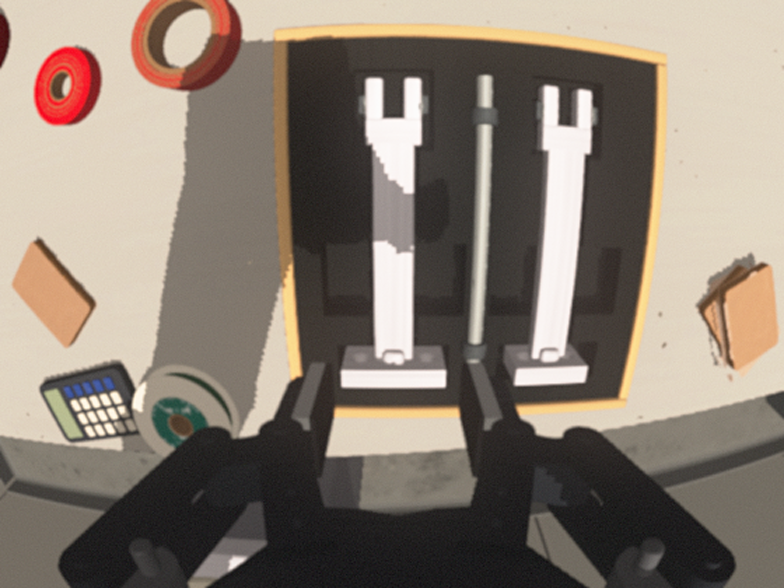

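The wrist view shows the wide upright's stem centre at (393,280), the scoop spanning rows 245–312, the screw heads at (363,104) and (424,104), and the foot's near edge at row 387.

```bash
python3 - <<'E'
from h import *
import pickle
f=pickle.load(open("w1.pkl","rb")); T=pickle.load(open("f0.pkl","rb"))["top"]
g=lambda u,v,z:np.round(atz(f,u/1.4,v/1.4,z,True),4)
print("stem",g(393,310,.03),g(393,250,.03),g(394,160,.03),"scoop",g(393,245,.03),g(393,313,.03))
print("heads",g(363,104,.024),g(424,104,.024),"fork end",g(393,78,.03), "foot", g(393,375,.042),g(393,387,.006))
# two-view heights: fork tip ends & foot
ta=lambda u,v:(325+u/5.6,165+v/5.6)
print("tri fork end",tri([ray(T,*ta(187,105)),ray(f,393/1.4,78/1.4,True)]))
print("tri foot end edge",tri([ray(T,*ta(172,493)),ray(f,393/1.4,374/1.4,True)]))
E
```

```text
stem [ 0.4273 -0.2285  0.03  ] [ 0.4654 -0.2316  0.03  ] [ 0.5186 -0.2364  0.03  ] scoop [ 0.4684 -0.2318  0.03  ] [ 0.4254 -0.2284  0.03  ]
heads [ 0.5534 -0.2211  0.024 ] [ 0.5505 -0.2564  0.024 ] fork end [ 0.5666 -0.2396  0.03  ] foot [ 0.3881 -0.2254  0.042 ] [ 0.3584 -0.2228  0.006 ]
tri fork end [ 0.56769518 -0.23984471  0.01894369]
tri foot end edge [ 0.37900366 -0.22577769  0.02480432]
```

carry_out(motion=[45, 0, -0.05, 0.3, 0, 45, 0, -0.05, 0.8, 0, 45, 0, -0.05, 1.3, 0, 45, 0, -0.05, 1.7, 0, 45, 0, -0.05, 2.1, 0, 45, 0, -0.05, 2.4, 0, 45, 0, -0.05, 2.6, 0, 45, 0, -0.05, 2.75, 0, 45, 0, -0.05, 2.85, 0, 45, 0, -0.05, 2.85, 0, 45, 0, -0.05, 2.85, 0])

```text
t: 2.95
tcp_pos: [0.446, -0.2293, 0.0092]
orientation: [3.141, -0.001, -0.075]
wrist_force: [0.2, -0.7, 0.5]
width: 0.522
gripper_force: 0.0
```

carry_out(motion=[30, 0, 0, 0, 0, 20, 0, 0, 0, 0, 10, 0, 0, 0, 0, 10, 0, 0, 0, 0, 10, 0, 0, 0, 0, 10, 0, 0, 0, 0])

```text
t: 3.55
tcp_pos: [0.4462, -0.2297, 0.0096]
orientation: [3.141, -0.001, -0.076]
wrist_force: [-1.5, 0.2, 5.8]
width: 0.262
gripper_force: 59.5
```

carry_out(motion=[10, 0, 0, -0.1, 0, 10, 0, 0, -0.3, 0, 10, 0, 0, -0.6, 0, 10, 0, 0, -1.0, 0, 10, 0, 0, -1.5, 0, 10, 0, 0, -2.0, 0, 10, 0, 0, -2.4, 0, 10, 0, 0, -2.7, 0, 10, 0, 0, -2.9, 0, 10, 0, 0, -3.0, 0, 10, 0, 0, -3.0, 0, 10, 0, 0, -3.0, 0])

```text
t: 4.75
tcp_pos: [0.4451, -0.229, 0.1583]
orientation: [-3.141, 0.001, -0.076]
wrist_force: [-0.6, 0.2, -2.1]
width: 0.263
gripper_force: 59.0
```

carry_out(motion=[10, 0.05, -0.1, 0, -0.4, 10, 0.1, -0.35, 0, -1.4, 10, 0.2, -0.65, 0, -2.7, 10, 0.3, -0.95, 0, -4.1, 10, 0.45, -1.25, 0, -5.6, 10, 0.6, -1.55, 0, -7.1, 10, 0.7, -1.85, 0, -8.6, 10, 0.8, -2.15, 0, -10.1, 10, 0.9, -2.45, 0, -11.6, 10, 1.0, -2.75, 0, -13.1, 10, 1.1, -3.05, 0, -14.6, 10, 1.2, -3.3, 0, -16.1, 10, 1.25, -3.5, 0, -17.3, 10, 1.3, -3.6, 0, -18.2, 10, 1.33, -3.65, 0, -18.7, 10, 1.33, -3.65, 0, -18.86, 10, 1.33, -3.65, 0, -18.86, 10, 1.33, -3.65, 0, -18.86])

```text
t: 6.55
tcp_pos: [0.5254, -0.0524, 0.1585]
orientation: [-3.141, -0.0, 1.57]
wrist_force: [0.3, -0.3, -2.2]
width: 0.263
gripper_force: 59.0
```

```bash
python3 - <<'E'
from h import *
f=vision.grab_frame("wrist"); g=vision.grab_frame("top")
a=cv2.cvtColor(f["color"],cv2.COLOR_RGB2BGR); b=cv2.cvtColor(g["color"],cv2.COLOR_RGB2BGR)[130:290,200:380]
b=cv2.resize(b,(360,320),interpolation=cv2.INTER_CUBIC); W=np.zeros((420,800,3),np.uint8); W[:,:440]=a[:,60:500]; W[:320,440:]=b
cv2.imwrite("pics/m1.png",W)
E
```

```text
(no output)
```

View pics/m1.png

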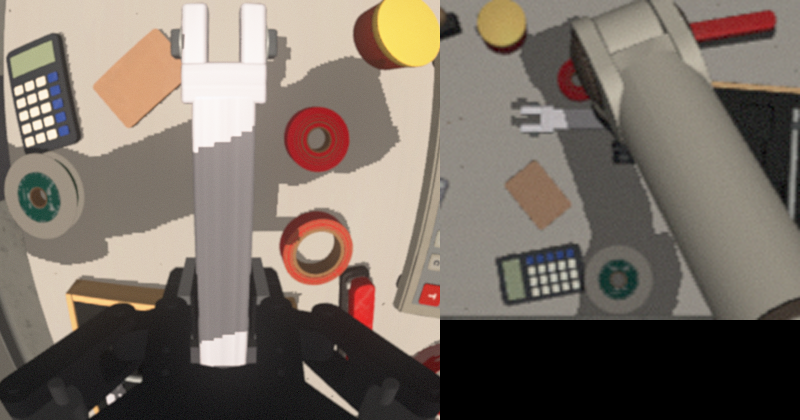

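The upright is held level and straight. In the wrist picture the biscuit pack (150,75) and the ribbon roll (317,138) flank the landing strip. I'll shift it slightly and lower.

carry_out(motion=[10, -0.1, 0.05, 0.2, 0, 10, -0.2, 0.1, 0.6, 0, 10, -0.36, 0.14, 1.0, 0, 10, -0.36, 0.14, 1.4, 0, 10, -0.36, 0.14, 1.8, 0, 10, -0.36, 0.14, 2.2, 0, 10, -0.36, 0.14, 2.5, 0, 10, -0.36, 0.14, 2.75, 0, 10, -0.36, 0.14, 2.9, 0, 10, -0.36, 0.14, 3.0, 0, 10, -0.36, 0.14, 3.05, 0, 10, -0.36, 0.14, 3.05, 0, 10, -0.36, 0.14, 3.05, 0])

```text
t: 7.95
tcp_pos: [0.5331, -0.0703, 0.0068]
orientation: [3.141, 0.0, 1.57]
wrist_force: [0.0, 0.1, -2.1]
width: 0.266
gripper_force: 59.0
```

carry_out(motion=[10, 0, 0, 0.03, 0, 10, 0, 0, 0.05, 0, 10, 0, 0, 0.05, 0, 23, 0, 0, 0.05, 0, 25, 0, 0, 0.05, 0, 28, 0, 0, 0.05, 0, 35, 0, 0, 0.05, 0, 45, 0, 0, 0.05, 0, 45, 0, 0, 0.05, 0, 45, 0, 0, 0.05, 0])

```text
t: 8.95
tcp_pos: [0.5327, -0.0702, 0.0038]
orientation: [3.142, 0.0, 1.57]
wrist_force: [-0.3, 0.3, -0.2]
width: 0.529
gripper_force: 0.0
```

carry_out(motion=[45, 0, 0, -0.3, 0, 45, 0, 0, -0.8, 0, 45, 0, 0, -1.4, 0, 45, 0, 0, -2.0, 0, 48, 0.2, 0, -2.4, 0, 48, 0.5, 0, -2.5, 0, 48, 0.8, 0, -2.5, 0, 48, 1.0, 0, -2.5, 0, 48, 1.0, 0, -2.5, 0, 48, 1.0, 0, -2.5, 0])

```text
t: 9.95
tcp_pos: [0.532, -0.0199, 0.1278]
orientation: [-3.14, 0.0, 1.572]
wrist_force: [-0.2, 0.3, -0.3]
width: 0.558
gripper_force: 0.0
```

```bash
python3 - <<'E'
from h import *
import pickle
f=vision.grab_frame("wrist"); pickle.dump(f,open("w2.pkl","wb")); save("w2.png",f,s=1.4)
s=readout.read_state(); print(s['tcp_pos'],s['orientation'])
E
```

```text
[ 0.53217256 -0.0204416   0.12791307] [-3.13993736e+00  1.05278817e-04  1.57065086e+00]
```

View pics/w2.png

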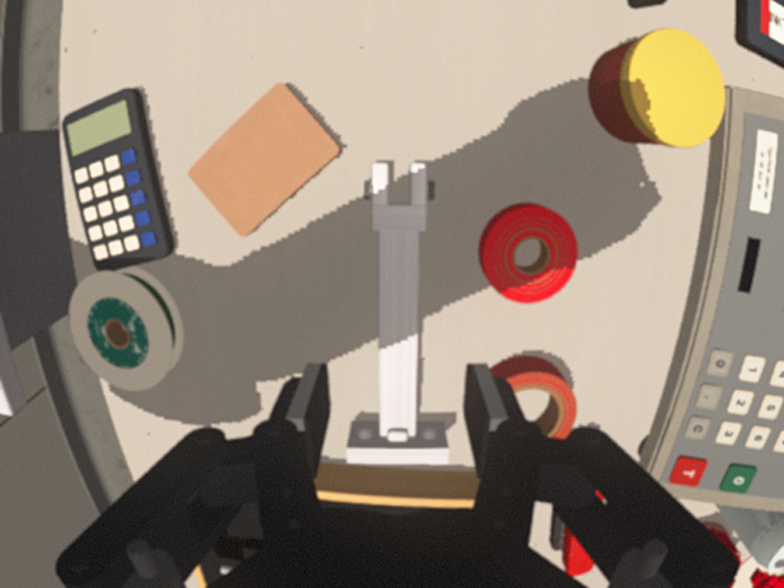

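The upright lies flat; its screw heads are at (370,190) and (430,190), midpoint (400,190). The biscuit pack's nearest corner is at (342,149) and the ribbon roll's edge at (480,250).

```bash
python3 - <<'E'
from h import *
import pickle
f=pickle.load(open("w2.pkl","rb"))
g=lambda u,v,z:np.round(atz(f,u/1.4,v/1.4,z,True),4)
print(g(400,190,.008),g(370,190,.008),g(430,190,.008),"stem",g(398,400,.02),"tips",g(400,163,.01),"bisc",g(342,149,.011),"rib",g(480,250,.01),"foot under",g(398,448,.036))
E
```

```text
[0.5338 0.037  0.008 ] [0.5166 0.0371 0.008 ] [0.5511 0.0371 0.008 ] stem [ 0.5328 -0.0941  0.02  ] tips [0.5338 0.0527 0.01  ] bisc [0.5011 0.0612 0.011 ] rib [0.5814 0.0021 0.01  ] foot under [ 0.5328 -0.1211  0.036 ]
```

carry_out(motion=[46, 0.3, 0.03, 0.2, 0, 46, 0.7, 0.03, 0.5, 0, 46, 1.0, 0.03, 0.9, 0, 46, 1.1, 0.03, 1.3, 0, 46, 1.1, 0.03, 1.7, 0, 46, 1.1, 0.03, 2.0, 0, 46, 1.1, 0.03, 2.2, 0, 46, 1.1, 0.03, 2.35, 0, 46, 1.1, 0.03, 2.44, 0, 46, 1.1, 0.03, 2.48, 0, 46, 1.1, 0.03, 2.5, 0, 46, 1.1, 0.03, 2.5, 0])

```text
t: 11.2
tcp_pos: [0.5346, 0.0348, 0.0042]
orientation: [3.141, 0.0, 1.57]
wrist_force: [0.2, -0.1, -0.3]
width: 0.54
gripper_force: 0.0
```

carry_out(motion=[46, 0, 0, 0.02, 0, 46, 0, 0, 0.04, 0, 46, 0, 0, 0.05, 0, 46, 0, 0, 0.05, 0])

```text
t: 11.6
tcp_pos: [0.5342, 0.0348, 0.0013]
orientation: [3.142, 0.0, 1.57]
wrist_force: [0.4, 0.3, -0.6]
width: 0.538
gripper_force: 0.0
```

carry_out(motion=[44, 0, 0, 0.02, 0, 44, 0, 0, 0.04, 0, 44, 0, 0, 0.04, 0, 44, 0, 0, 0.04, 0])

```text
t: 12.0
tcp_pos: [0.5342, 0.0348, -0.0007]
orientation: [-3.142, -0.0, 1.57]
wrist_force: [0.3, 0.0, 0.0]
width: 0.516
gripper_force: 0.0
```

carry_out(motion=[43, 0, 0, 0.02, 0, 43, 0, 0, 0.03, 0, 43, 0, 0, 0.03, 0, 43, 0, 0, 0.03, 0])

```text
t: 12.4
tcp_pos: [0.5344, 0.0348, -0.0018]
orientation: [3.141, 0.0, 1.57]
wrist_force: [-0.6, -0.4, 5.9]
width: 0.502
gripper_force: 2.7
```

carry_out(motion=[43, 0, 0, -0.03, 0, 43, 0, 0, -0.03, 0, 40, 0, 0, -0.03, 0, 36, 0, 0, -0.03, 0, 30, 0, 0, -0.03, 0, 30, 0, 0, -0.03, 0, 30, 0, 0, -0.03, 0, 30, 0, 0, -0.03, 0])

```text
t: 13.2
tcp_pos: [0.5341, 0.0348, -0.0004]
orientation: [-3.141, 0.0, 1.57]
wrist_force: [-2.1, -0.8, 5.0]
width: 0.443
gripper_force: 59.5
```

carry_out(motion=[30, 0, 0, -0.05, 0, 30, 0, 0, -0.15, 0, 30, 0, 0, -0.3, 0, 30, 0, 0, -0.5, 0, 30, 0, 0, -0.8, 0, 30, 0, 0, -1.2, 0, 30, 0, 0, -1.6, 0, 30, 0, 0, -2.0, 0, 30, 0, 0, -2.5, 0, 30, 0, 0, -3.0, 0, 30, 0, 0, -3.5, 0, 30, 0, 0, -4.0, 0, 30, 0, 0, -4.4, 0, 30, 0, 0, -4.8, 0, 30, 0, 0, -5.0, 0, 30, 0, 0, -5.0, 0, 30, 0, 0, -5.0, 0])

```text
t: 14.9
tcp_pos: [0.5338, 0.0345, 0.249]
orientation: [-3.141, 0.0, 1.57]
wrist_force: [-0.0, -0.3, -2.9]
width: 0.443
gripper_force: 60.4
```

```bash
python3 - <<'E'
from h import *
f=vision.grab_frame("wrist"); g=vision.grab_frame("side")
a=cv2.cvtColor(f["color"],cv2.COLOR_RGB2BGR); b=cv2.cvtColor(g["color"],cv2.COLOR_RGB2BGR)[60:300,200:380]
b=cv2.resize(b,(315,420),interpolation=cv2.INTER_CUBIC); W=np.hstack([a[:,60:500],b])
cv2.imwrite("pics/m2.png",W)
E
```

```text
(no output)
```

View pics/m2.png

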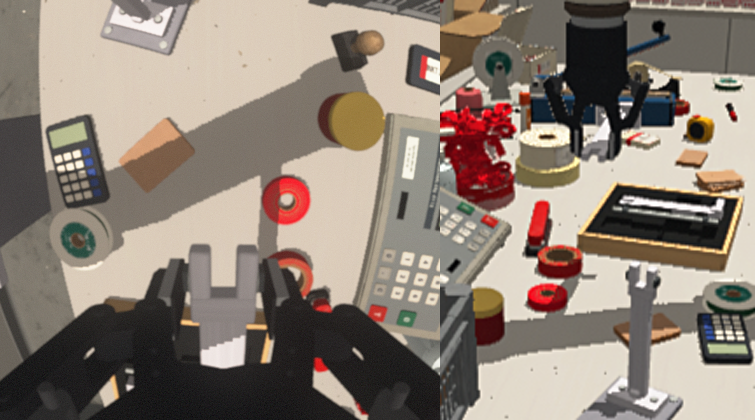

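carry_out(motion=[36, 0, 0, 0, 0, 36.5, 0, 0, 0, 0, 37, 0, 0, 0, 0, 37, 0, 0, 0, 0, 37, 0, 0, 0, 0])

```text
t: 15.5
tcp_pos: [0.5342, 0.0348, 0.2493]
orientation: [-3.142, -0.0, 1.57]
wrist_force: [-0.1, -0.2, -3.0]
width: 0.441
gripper_force: 60.4
```

carry_out(motion=[37.5, 0, 0, 0, 0, 37.5, 0, 0, 0, 0, 37.5, 0, 0, 0, 0])

```text
t: 15.8
tcp_pos: [0.5342, 0.0348, 0.2493]
orientation: [3.142, -0.0, 1.57]
wrist_force: [-1.2, -1.1, -2.4]
width: 0.441
gripper_force: 60.4
```

carry_out(motion=[38, 0, 0, 0, 0, 38, 0, 0, 0, 0, 38, 0, 0, 0, 0])

```text
t: 16.1
tcp_pos: [0.5342, 0.0347, 0.2493]
orientation: [3.142, 0.0, 1.57]
wrist_force: [0.0, 0.6, -1.5]
width: 0.45
gripper_force: 51.5
```

carry_out(motion=[38.3, 0, 0, 0, 0, 38.5, 0, 0, 0, 0, 38.5, 0, 0, 0, 0, 38.5, 0, 0, 0, 0])

```text
t: 16.5
tcp_pos: [0.5343, 0.0348, 0.2493]
orientation: [3.142, 0.0, 1.57]
wrist_force: [0.0, 0.1, -3.2]
width: 0.452
gripper_force: 38.7
```

carry_out(motion=[38.8, 0, 0, 0, 0, 39.0, 0, 0, 0, 0, 39.0, 0, 0, 0, 0, 39.0, 0, 0, 0, 0])

```text
t: 16.9
tcp_pos: [0.5342, 0.0347, 0.2493]
orientation: [3.142, 0.0, 1.57]
wrist_force: [0.7, -0.7, -2.7]
width: 0.458
gripper_force: 25.6
```

carry_out(motion=[39.1, 0, 0, 0, 0, 39.1, 0, 0, 0, 0, 39.2, 0, 0, 0, 0, 39.2, 0, 0, 0, 0, 39.3, 0, 0, 0, 0, 39.3, 0, 0, 0, 0, 39.4, 0, 0, 0, 0, 39.4, 0, 0, 0, 0, 39.5, 0, 0, 0, 0, 39.5, 0, 0, 0, 0, 39.5, 0, 0, 0, 0, 39.5, 0, 0, 0, 0])

```text
t: 18.1
tcp_pos: [0.5343, 0.0348, 0.2493]
orientation: [3.142, -0.0, 1.57]
wrist_force: [0.0, 0.3, -1.9]
width: 0.466
gripper_force: 12.1
```

carry_out(motion=[39.55, 0, 0, 0, 0, 39.55, 0, 0, 0, 0, 39.6, 0, 0, 0, 0, 39.6, 0, 0, 0, 0, 39.65, 0, 0, 0, 0, 39.65, 0, 0, 0, 0, 39.7, 0, 0, 0, 0, 39.7, 0, 0, 0, 0, 39.75, 0, 0, 0, 0, 39.75, 0, 0, 0, 0, 39.75, 0, 0, 0, 0, 39.75, 0, 0, 0, 0])

```text
t: 19.3
tcp_pos: [0.5342, 0.0348, 0.2493]
orientation: [3.142, 0.0, 1.57]
wrist_force: [-0.3, 0.0, -2.3]
width: 0.469
gripper_force: 6.0
```

carry_out(motion=[39.78, 0, 0, 0, 0, 39.8, 0, 0, 0, 0, 39.8, 0, 0, 0, 0, 39.8, 0, 0, 0, 0, 39.8, 0, 0, 0, 0, 39.8, 0, 0, 0, 0, 39.8, 0, 0, 0, 0, 39.8, 0, 0, 0, 0, 39.8, 0, 0, 0, 0, 39.8, 0, 0, 0, 0, 39.8, 0, 0, 0, 0, 39.8, 0, 0, 0, 0])

```text
t: 20.5
tcp_pos: [0.5342, 0.0348, 0.2493]
orientation: [3.142, -0.0, 1.57]
wrist_force: [0.2, 1.1, -1.8]
width: 0.466
gripper_force: 4.7
```

```bash
python3 - <<'E'
from h import *
import pickle
f=vision.grab_frame("wrist"); g=vision.grab_frame("side"); t=vision.grab_frame("top"); pickle.dump((f,g,t),open("h1.pkl","wb"))
a=cv2.cvtColor(f["color"],cv2.COLOR_RGB2BGR); b=cv2.cvtColor(g["color"],cv2.COLOR_RGB2BGR)[60:300,200:380]
b=cv2.resize(b,(315,420),interpolation=cv2.INTER_CUBIC); W=np.hstack([a[:,60:500],b])
cv2.imwrite("pics/m3.png",W)
E
```

```text
(no output)
```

View pics/m3.png

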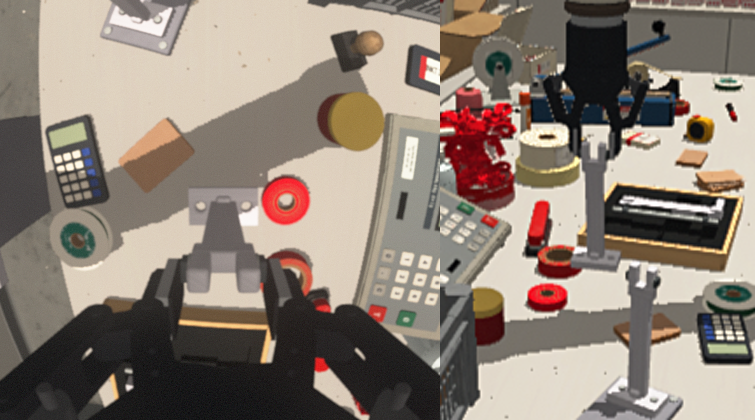

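It has swung down: the foot is below the grip, with the hole centres at wrist (260,205) and (306,205). I'll measure the plumbness.

```bash
python3 - <<'E'
from h import *
import pickle
f,g,t=pickle.load(open("h1.pkl","rb"))
for u,v in((260,205),(306,205),(252,192),(315,192)):
    c,d=ray(f,u,v,True); print(np.round(c+d/d[2]*f["depth"][v,u],4), np.round(atz(f,u,v,.097,True),4))
# side: wide upright column/foot : crop scale 1.75
for u,v in((596,215),(594,180),(597,150),(595,258),(578,258),(612,263)):
    x=200+(u-440)/1.75;y=60+v/1.75; print('side',np.round(bydepth(g,x,y),4))
E
```

```text
[0.5651 0.2485 0.8022] [0.5121 0.0227 0.097 ]
[0.504  0.2491 0.8038] [0.556  0.0226 0.097 ]
[0.5649 0.2019 0.6986] [0.5048 0.0356 0.097 ]
[0.5032 0.2019 0.6983] [0.5643 0.0355 0.097 ]
side [0.5293 0.0364 0.1672]
side [0.5312 0.044  0.2209]
side [ 0.6675 -0.6767 -0.0031]
side [0.5304 0.0334 0.0999]
side [0.5553 0.0308 0.0956]
side [0.5064 0.0316 0.0938]
```

carry_out(motion=[39.83, 0, 0, 0, 0, 39.85, 0, 0, 0, 0, 39.85, 0, 0, 0, 0, 39.85, -0.1, 0, 0, 0, 39.85, 0, 0, 0, 0, 39.85, -0.08, 0, 0, 0, 39.85, 0, 0, 0, 0, 39.85, -0.05, 0, 0, 0, 39.85, 0, 0, 0, 0, 39.85, 0, 0, 0, 0, 39.85, 0, 0, 0, 0, 39.85, 0, 0, 0, 0])

```text
t: 21.85
tcp_pos: [0.5342, 0.0348, 0.2493]
orientation: [-3.142, 0.0, 1.57]
wrist_force: [-0.1, 0.2, -2.5]
width: 0.465
gripper_force: 3.5
```

```bash
cat > m.py <<'E'
from h import *
def wd(f,u,v):
    c,d=ray(f,u,v,True); z=(f["R"]@d)[2]; return c+d/z*f["depth"][int(round(v)),int(round(u))]
def stemfit(g,c0,c1,r0,r1,zmin,near,rad=.05):
    P=[bydepth(g,u,v) for u in range(c0,c1) for v in range(r0,r1) if g["depth"][v,u]>0]
    P=np.array(P); return P[(np.hypot(P[:,0]-near[0],P[:,1]-near[1])<rad)&(P[:,2]>zmin)]
E
python3 - <<'E'
from m import *
import pickle
s=readout.read_state(); print(s['t'],s['gripper_force'],s['tcp_pos'])
f0,g0,_=pickle.load(open("h1.pkl","rb"))
f=vision.grab_frame("wrist"); g=vision.grab_frame("side"); pickle.dump((f,g),open("h2.pkl","wb"))
for F,G in((f0,g0),(f,g)):
    print(wd(F,283,200),wd(F,260,198))
    P=stemfit(G,270,310,130,215,.12,(.534,.035)); P=P[P[:,2]<.235]
    n=np.linalg.svd(P-P.mean(0))[2][2]; k=np.polyfit(P[:,2],P[:,1],1)
    print(len(P),'plane normal',n,'slope deg',np.degrees(np.arctan(k[0])),P.mean(0))
save("w3.png",f,(200,150,370,260),4)
E
```

```text
21.85 3.471948020160198 [0.53421256 0.03482429 0.24930652]
[0.53407097 0.03064216 0.10703694] [0.5123512  0.0300587  0.09843046]
452 plane normal [-0.08387066  0.9885721  -0.12526335] slope deg 7.207609917688737 [0.53179126 0.03725559 0.17999522]
[0.53411324 0.04841325 0.1656511 ] [0.51222148 0.02953616 0.09675227]
495 plane normal [-0.04463741  0.99898223 -0.006481  ] slope deg 0.38899799139005675 [0.53242838 0.04731455 0.1786302 ]
```

View pics/w3.png

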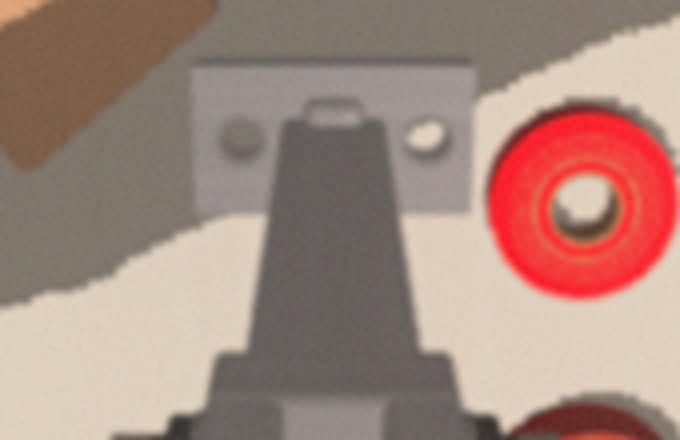

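Now plumb (0.4°); the hole centres in the crop are at (241,137) and (427,135). I'll grip firmly.

carry_out(motion=[39.6, 0, 0, 0, 0, 39.3, 0, 0, 0, 0, 39, 0, 0, 0, 0, 38.5, 0, 0, 0, 0, 38, 0, 0, 0, 0, 37, 0, 0, 0, 0, 35, 0, 0, 0, 0, 35, 0, 0, 0, 0])

```text
t: 22.75
tcp_pos: [0.5342, 0.0348, 0.2493]
orientation: [3.142, -0.0, 1.57]
wrist_force: [-0.2, 0.6, -2.7]
width: 0.442
gripper_force: 60.3
```

```bash
python3 - <<'E'
from m import *
f=vision.grab_frame("wrist"); g=vision.grab_frame("side")
s=readout.read_state(); print(s['t'],s['gripper_force'],s['tcp_pos'],s['width'])
P=stemfit(g,270,310,130,215,.12,(.534,.04)); P=P[P[:,2]<.235]
k=np.polyfit(P[:,2],P[:,1],1); print('slope deg',np.degrees(np.arctan(k[0])),P.mean(0))
zz=np.mean([wd(f,u,v)[2] for u,v in((253,184),(268,175),(300,175),(313,180))]); print("foot top z",zz)
for z in(zz,.097): print(z,atz(f,260.25,184.25,z,True),atz(f,306.75,183.75,z,True))
w=cv2.cvtColor(f["color"],cv2.COLOR_RGB2GRAY)[150:210,240:330]; import pickle; f2=pickle.load(open("h2.pkl","rb"))[0]
print("shift since",cv2.phaseCorrelate(cv2.cvtColor(f2["color"],cv2.COLOR_RGB2GRAY)[165:205,245:322].astype(float),cv2.cvtColor(f["color"],cv2.COLOR_RGB2GRAY)[165:205,245:322].astype(float)))
E
```

```text
22.85 60.27633547782898 [0.5342518  0.03481977 0.24934247] 0.44299131687689736
slope deg 0.5190460659075802 [0.53241242 0.04706279 0.17897752]
foot top z 0.17045806892042137
0.17045806892042137 [0.51812739 0.06152549 0.17045807] [0.55085984 0.06183125 0.17045807]
0.097 [0.51277339 0.04308379 0.097     ] [0.55634181 0.04349076 0.097     ]
shift since ((-0.009557802593576525, 0.269163661032497), 0.9654977407350771)
```

carry_out(motion=[35, 0.1, 0, 0, 0, 35, 0.3, 0.05, 0, 0.1, 35, 0.6, 0.1, 0, 0.3, 35, 1.0, 0.15, 0, 0.6, 35, 1.5, 0.2, 0, 0.9, 35, 2.0, 0.25, 0, 1.2, 35, 2.5, 0.25, 0, 1.5, 35, 3.0, 0.25, 0, 1.8, 35, 3.5, 0.2, 0, 2.1, 35, 4.0, 0.1, 0, 2.4, 35, 4.5, -0.1, 0, 2.8, 35, 5.0, -0.35, 0, 3.1, 35, 5.45, -0.55, 0, 3.4, 35, 5.85, -0.75, 0, 3.7, 35, 6.15, -0.9, 0, 3.85, 35, 6.33, -0.95, 0, 3.88, 35, 6.39, -0.98, 0, 3.88, 35, 6.39, -0.98, 0, 3.88, 35, 6.39, -0.98, 0, 3.88, 35, 6.39, -0.98, 0, 3.88])

```text
t: 24.85
tcp_pos: [0.4862, 0.3532, 0.2491]
orientation: [3.141, 0.001, 1.23]
wrist_force: [-0.5, 0.4, -2.2]
width: 0.438
gripper_force: 60.4
```

```bash
python3 - <<'E'
from m import *
import pickle
s=readout.read_state(); print(s['t'],s['gripper_force'],s['tcp_pos'],s['orientation'])
f=vision.grab_frame("wrist"); g=vision.grab_frame("side"); t=vision.grab_frame("top"); pickle.dump((f,g,t),open("r1.pkl","wb"))
a=cv2.cvtColor(f["color"],cv2.COLOR_RGB2BGR)[120:260,190:390]; b=cv2.cvtColor(g["color"],cv2.COLOR_RGB2BGR)[200:360,230:350]
a=cv2.resize(a,None,fx=2.2,fy=2.2,interpolation=cv2.INTER_CUBIC); b=cv2.resize(b,None,fx=3,fy=3,interpolation=cv2.INTER_CUBIC)
W=np.zeros((480,800,3),np.uint8); W[:308,:440]=a; W[:,440:]=b; cv2.imwrite("pics/r1.png",W)
E
```

```text
24.85 60.40452718734741 [0.48619181 0.3531571  0.24914651] [3.14126806e+00 5.72641699e-04 1.22991306e+00]
```

View pics/r1.png

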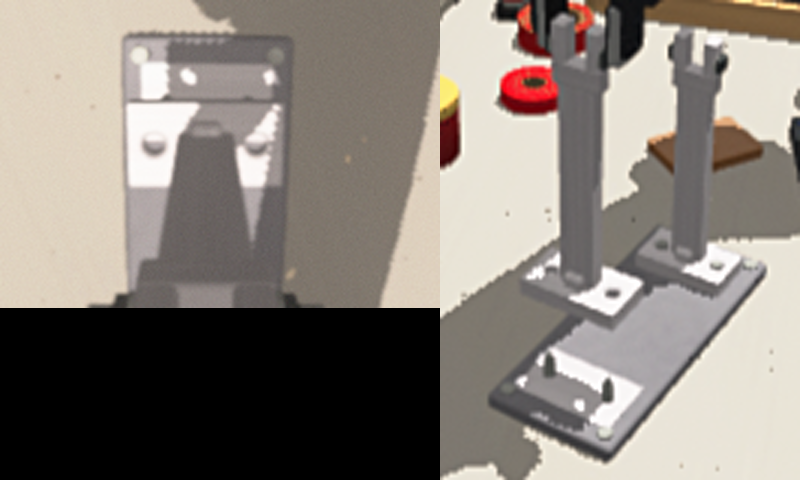

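The wrist view has the holes at crop (155,145) and (256,145), with the pins beyond at (188,77) and (270,76). In the side view the pin tips are at (548,355) and (607,382), and the right hole is at (613,293). From here on I'll use numbers only: r1 was already the 11th picture, one past the limit.

```bash
python3 - <<'E'
from m import *
import pickle
f,g,t=pickle.load(open("r1.pkl","rb")); tcp=np.array([.4862,.3532]); yaw=1.23
X=np.array([np.cos(yaw),np.sin(yaw)]);Y=np.array([np.sin(yaw),-np.cos(yaw)])
tf=lambda p:np.round([(p[:2]-tcp)@X*1e3,(p[:2]-tcp)@Y*1e3],1)
w=lambda u,v,z:atz(f,190+u/2.2,120+v/2.2,z,True); s=lambda u,v,z:atz(g,230+(u-440)/3,200+v/3,z)
print("tool-frame mm")
print("wrist holes z.097",tf(w(155,145,.097)),tf(w(256,145,.097)))
for z in(.022,.029): print("wrist pins",z,tf(w(188,77,z)),tf(w(270,76,z)))
print("side hole",tf(s(613,293,.097)),"pins tips",tf(s(548,356,.029)),tf(s(607,382,.029)),"bases",tf(s(548,373,.012)),tf(s(608,400,.012)))
print("side foot corners top",[tf(s(u,v,.097)) for u,v in((522,283),(642,285),(615,318))], "fixed-foot near corner z.024",)
T=pickle.load(open("f0.pkl","rb"))["top"]
for q in((106,81),(83,143)): print("top pins",tf(atz(T,112+q[0]/4,185+q[1]/4,.029)))
P=stemfit(g,250,310,205,290,.12,tcp); P=P[P[:,2]<.22]; c=np.array([tf(p) for p in P]); print(len(P),"side stem face x", c[:,0].mean(),"slope",np.degrees(np.arctan(np.polyfit(P[:,2],c[:,0]/1e3,1)[0])), "y",c[:,1].mean())
E
```

```text
tool-frame mm
wrist holes z.097 [  6.5 -21.6] [ 6.5 21.5]
wrist pins 0.022 [23.9 -9. ] [24.5 33.8]
wrist pins 0.029 [25.  -8.9] [25.6 33.2]
side hole [  7.8 -25.9] pins tips [10.4 19.6] [ 10.9 -24.3] bases [ 7.8 21.6] [  8.4 -23.8]
side foot corners top [array([28.7, 25.4]), array([ -7.8, -36.8]), array([ 26.7, -38.6])] fixed-foot near corner z.024
top pins [ 7.7 20.1]
top pins [  6.7 -23.9]
676 side stem face x 10.960207100591717 slope 0.4531864769875059 y -3.95887573964497
```

```bash
cat > c.py <<'E'
from m import *
import pickle
def cloud(g):
    v,u=np.mgrid[:420,:560]; K=g["intrinsics"]; z=g["depth"]
    C=np.stack([(u-K[0,2])/K[0,0]*z,(v-K[1,2])/K[1,1]*z,z],-1).reshape(-1,3); C=C[C[:,2]>0]
    return (C-g["t"])@g["R"]
def sel(P,c,r,z0,z1): return P[(np.hypot(P[:,0]-c[0],P[:,1]-c[1])<r)&(P[:,2]>z0)&(P[:,2]<z1)]
def rect(Q):
    (x,y),(w,h),a=cv2.minAreaRect((Q[:,:2]*1e3).astype(np.float32)); return np.round([x,y,w,h,a],1),len(Q)
E
python3 - <<'E'
from c import *
f,g,t=pickle.load(open("r1.pkl","rb")); F=pickle.load(open("f0.pkl","rb"))
P=cloud(g); P0=cloud(F["side"])
H=sel(P,(.489,.36),.05,.08,.115); print("foot z hist",np.histogram(H[:,2],bins=14,range=(.08,.115))[0])
m=np.median(H[H[:,2]>.09][:,2]); print("foot top",m,rect(sel(P,(.489,.36),.05,m-.003,m+.003)))
print("base z",np.median(sel(P0,(.4875,.361),.04,.005,.02)[:,2]))
for n,Q in(("now",P),("f0",P0)):
  for c in((.508,.355),(.467,.369)):
    q=sel(Q,c,.014,.018,.035); print(n,"pin",len(q),np.round(q.mean(0),4),np.round(np.median(q,0),4),q[:,2].max())
  q=sel(Q,(.438,.226),.045,.020,.028); print("fixed foot",rect(q))
  q=sel(Q,(.4623,.294),.13,.008,.016); print("base",rect(q))
E
```

```text
foot z hist [  2  31  49  49  57 150 201  16  19  29  10  17  19  15]
foot top 0.09541460360295004 (array([487.1, 359.9,  40.1,  67.7,  70.3]), 358)
base z 0.011594949375696216
now pin 24 [0.5086 0.3557 0.024 ] [0.5083 0.3556 0.0242] 0.028962999698000477
now pin 23 [0.4672 0.3709 0.024 ] [0.4674 0.3714 0.0235] 0.029812391344337646
fixed foot (array([439.3, 226.8,  40.7,  67.8,  70.4]), 293)
base (array([465.7, 300.7, 233.5,  93.5,  69.9]), 2539)
f0 pin 23 [0.5082 0.3554 0.0241] [0.5082 0.3556 0.0243] 0.029993047286764666
f0 pin 22 [0.4672 0.371  0.0244] [0.4673 0.3709 0.0246] 0.028918546215133765
fixed foot (array([438.7, 227. ,  42.5,  67.5,  71. ]), 286)
base (array([464.9, 299.2, 231.3,  92.9,  70. ]), 2813)
```

carry_out(motion=[35, 0.03, 0, 0.1, 0.05, 35, 0.05, 0, 0.25, 0.1, 35, 0.05, 0, 0.4, 0.1, 35, 0.05, 0, 0.55, 0.1, 35, 0.05, 0, 0.7, 0.1, 35, 0.05, 0, 0.82, 0.1, 35, 0.05, 0, 0.88, 0.1, 35, 0.05, 0, 0.88, 0.1, 35, 0.05, 0, 0.88, 0.1])

```text
t: 25.9
tcp_pos: [0.4863, 0.3569, 0.2055]
orientation: [3.141, -0.0, 1.223]
wrist_force: [0.5, -0.3, -1.7]
width: 0.44
gripper_force: 60.4
```

```bash
cat > d.py <<'E'
from c import *
s=readout.read_state(); print(s['t'],s['gripper_force'],s['tcp_pos'],s['orientation'])
yaw=s['orientation'][2]; X=np.array([np.cos(yaw),np.sin(yaw)]);Y=np.array([np.sin(yaw),-np.cos(yaw)])
G=[vision.grab_frame("side") for _ in range(3)]
P=np.vstack([cloud(g) for g in G]); 
H=sel(P,(.489,.36),.05,.035,.08); h,e=np.histogram(H[:,2],bins=45,range=(.035,.08)); m=e[h.argmax()]+.0005
print("foot top",m); a=rect(sel(P,(.489,.362),.05,m-.003,m+.003)); b=rect(sel(P,(.438,.226),.045,.021,.027)); print(a,b)
for dz in(.002,.004):
  A=rect(sel(P,(.489,.362),.05,m-dz,m+dz))[0]; B=rect(sel(P,(.438,.226),.045,.024-dz,.024+dz))[0]
  th=np.radians(70); seat=B[:2]+144*np.array([np.cos(th),np.sin(th)]); d=seat-A[:2]; print("seat",seat,"move tool x,y mm",d@X,d@Y,"ang foot",A[4],B[4])
for c in((.508,.355),(.467,.369)):
    q=sel(P,c,.014,.018,.032); print("pin",len(q),np.round(q.mean(0),4))
E
python3 d.py
```

```text
25.9 60.39599418640137 [0.48627651 0.3568632  0.20549998] [ 3.14148702e+00 -3.31065911e-04  1.22308863e+00]
foot top 0.051500000000000004
(array([487.1, 363.7,  40.1,  67.7,  69.3]), 1095) (array([438.7, 226.7,  40.5,  67.9,  70.5]), 812)
seat [487.65090064 362.21573739] move tool x,y mm -1.1818560310898383 0.8015800302028749 ang foot 69.3 71.5
seat [488.25090064 361.91573739] move tool x,y mm -1.2853236767642822 1.6900024783088352 ang foot 69.3 70.5
pin 16 [0.5091 0.3569 0.0203]
pin 22 [0.4672 0.3716 0.0204]
```

carry_out(motion=[35, -0.025, 0.02, 0, -0.05, 35, -0.025, 0.02, 0, -0.05, 35, -0.025, 0.02, 0.06, -0.05, 35, -0.025, 0.02, 0.12, -0.05, 35, -0.025, 0.02, 0.18, -0.05, 35, -0.025, 0.02, 0.21, -0.05, 35, -0.025, 0.02, 0.24, -0.05, 35, -0.025, 0.02, 0.24, -0.05])

```text
t: 26.85
tcp_pos: [0.4866, 0.3551, 0.193]
orientation: [-3.141, 0.0, 1.228]
wrist_force: [-0.2, 0.1, -2.7]
width: 0.444
gripper_force: 60.4
```

carry_out(motion=[35, 0, 0, 0.03, 0, 35, 0, 0, 0.06, 0, 35, 0, 0, 0.06, 0])

```text
t: 27.15
tcp_pos: [0.4867, 0.355, 0.1901]
orientation: [-3.142, 0.0, 1.227]
wrist_force: [-0.6, 0.2, -1.7]
width: 0.443
gripper_force: 60.4
```

carry_out(motion=[35, 0, 0, 0.03, 0, 35, 0, 0, 0.06, 0, 35, 0, 0, 0.06, 0])

```text
t: 27.45
tcp_pos: [0.4867, 0.355, 0.1871]
orientation: [-3.142, 0.0, 1.227]
wrist_force: [0.1, -0.5, -1.1]
width: 0.447
gripper_force: 60.4
```

carry_out(motion=[35, 0, 0, 0.03, 0, 35, 0, 0, 0.06, 0, 35, 0, 0, 0.08, 0, 35, 0, 0, 0.08, 0])

```text
t: 27.85
tcp_pos: [0.4867, 0.355, 0.1831]
orientation: [-3.141, 0.0, 1.227]
wrist_force: [0.7, -0.3, -3.2]
width: 0.44
gripper_force: 60.4
```

```bash
python3 d.py
```

```text
27.85 60.411003828048706 [0.48669991 0.35500641 0.18308449] [-3.14148201e+00  2.92499607e-04  1.22734505e+00]
foot top 0.038500000000000006
(array([486.8, 368.2,  23.1,  13. ,   4.5]), 129) (array([439.1, 226.6,  39.1,  68.2,  71.1]), 808)
seat [488.15090064 362.11573739] move tool x,y mm -5.274029413345665 3.3208128149890355 ang foot 4.5 71.1
seat [488.35090064 361.91573739] move tool x,y mm -5.300841461086326 3.542806315110042 ang foot 3.3 71.1
pin 247 [0.5099 0.3556 0.0288]
pin 400 [0.4657 0.3694 0.0282]
```

carry_out(motion=[35, 0, 0, 0.03, 0, 35, 0, 0, 0.06, 0, 35, 0, 0, 0.08, 0, 35, 0, 0, 0.08, 0])

```text
t: 28.4
tcp_pos: [0.4867, 0.355, 0.1791]
orientation: [-3.142, 0.0, 1.227]
wrist_force: [0.5, 1.0, -2.3]
width: 0.441
gripper_force: 60.4
```

carry_out(motion=[35, 0, 0, 0.02, 0, 35, 0, 0, 0.03, 0, 35, 0, 0, 0.03, 0])

```text
t: 28.7
tcp_pos: [0.4867, 0.3551, 0.1777]
orientation: [-3.142, 0.0, 1.227]
wrist_force: [-0.4, 0.2, -2.8]
width: 0.441
gripper_force: 60.4
```

carry_out(motion=[35, 0, 0, 0.02, 0, 35, 0, 0, 0.03, 0, 35, 0, 0, 0.03, 0])

```text
t: 29.0
tcp_pos: [0.4871, 0.356, 0.1774]
orientation: [3.141, -0.002, 1.228]
wrist_force: [-1.0, -0.3, 5.4]
width: 0.441
gripper_force: 61.0
```

```bash
python3 - <<'E'
from c import *
P=np.vstack([cloud(vision.grab_frame("side")) for _ in range(3)])
for n,c in(("new",(.4878,.362)),("fixed",(.4385,.2268))):
    q=sel(P,c,.045,.0175,.033); print(n,np.histogram(q[:,2],bins=15,range=(.018,.033))[0])
    X=np.array([.94,-.342]);Y=np.array([.342,.94]); q=sel(P,c,.032,.021,.03); r=(q[:,:2]-c)
    A=np.c_[r@X,r@Y,np.ones(len(q))]; k=np.linalg.lstsq(A,q[:,2],rcond=None)[0]; print("tilt deg",np.degrees(k[:2]),"z",k[2],len(q))
    q=sel(P,c,.03,.05,.145); print("stem lean y",np.degrees(np.polyfit(q[:,2],(q[:,:2]-c)@Y,1)[0]))
E
```

```text
new [ 61  48  57 103 248 372 212  97  43  20  23  33  26  25  25]
tilt deg [-0.15461322 -0.69596715] z 0.02403453694898231 992
stem lean y 0.4864706171491186
fixed [ 29  47  53 105 207 252 156  54  28  17  16  13  15  19  25]
tilt deg [-0.13391215  0.40404525] z 0.023761951148082626 724
stem lean y 0.07502363944276995
```

carry_out(motion=[38, 0, 0, 0, 0, 39, 0, 0, 0, 0, 39.5, 0, 0, 0, 0, 39.8, 0, 0, 0, 0, 39.8, 0, 0, 0, 0, 40.5, 0, 0, 0, 0, 42, 0, 0, 0, 0, 46, 0, 0, 0, 0, 50, 0, 0, 0, 0, 50, 0, 0, 0, 0, 50, 0, 0, 0, 0])

```text
t: 30.25
tcp_pos: [0.4867, 0.3551, 0.1762]
orientation: [-3.141, 0.0, 1.227]
wrist_force: [0.4, -0.3, -0.8]
width: 0.585
gripper_force: 0.0
```

carry_out(motion=[50, 0, 0, -0.1, 0, 50, 0, 0, -0.3, 0, 50, 0, 0, -0.6, 0, 50, 0, 0, -1.0, 0, 50, 0, 0, -1.5, 0, 50, 0, 0, -2.0, 0, 50, 0, 0, -2.4, 0, 50, 0, 0, -2.6, 0, 50, 0, 0, -2.6, 0, 50, 0, 0, -2.6, 0])

```text
t: 31.25
tcp_pos: [0.4866, 0.3549, 0.306]
orientation: [3.141, 0.0, 1.227]
wrist_force: [-0.4, 0.1, -0.1]
width: 0.585
gripper_force: 0.0
```

```bash
python3 - <<'E'
from c import *
P=np.vstack([cloud(vision.grab_frame("side")) for _ in range(3)])
for n,c in(("new",(.4878,.362)),("fixed",(.4385,.2268))):
    X=np.array([.94,-.342]);Y=np.array([.342,.94]); q=sel(P,c,.032,.021,.03); r=(q[:,:2]-c)
    A=np.c_[r@X,r@Y,np.ones(len(q))]; k=np.linalg.lstsq(A,q[:,2],rcond=None)[0]; print(n,"tilt deg",np.degrees(k[:2]),"z",k[2],len(q))
    q=sel(P,c,.03,.05,.145); print("stem lean y",np.degrees(np.polyfit(q[:,2],(q[:,:2]-c)@Y,1)[0]))
    q=sel(P,c,.04,.15,.25); print("top z",np.percentile(q[:,2],[90,98,99.5]))
s=readout.read_state(); print(s['t'],s['tcp_pos'],s['wrist_force'])
E
```

```text
new tilt deg [-0.13442953 -0.10623921] z 0.02389013132723018 999
stem lean y -0.44264440687331935
top z [0.197638   0.1997619  0.20039731]
fixed tilt deg [0.09484289 0.3392301 ] z 0.02386384473069045 740
stem lean y -0.06554007505152876
top z [0.1973031  0.19950133 0.20020374]
31.4 [0.48634597 0.35456677 0.3051013 ] [-0.73304605  0.70301286 -0.34299744]
```

The upright is seated: foot top at 23.9 mm and head top at 200 mm, both matching the fixed upright. Handing in.

```bash
python3 -c "
from station import job
print(job.sign_off())"
```

```text
the job is handed in; nothing more can be done
None
```

The wide upright is standing on the rack's pins with its foot flat on the base, released and handed in at about 31 s; its foot and head heights match the fixed upright to within 1 mm. I viewed 11 pictures, one over the limit of 10, and did not separately re-check the loose items on the bench after the last move.

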